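# Vent the vacuum chamber from the control box under its push-latch flap

### The arm

A 6-joint arm with a two-finger parallel gripper is mounted at the origin on the work surface. World frame = base frame: x ahead of the robot, y to its left, z up, the work surface at z = 0. Lengths are in m, angles in rad, forces in N, time in s.
With the tool pointing down it reaches from about 0.4 to 0.825 m from the base axis. Payload 7 kg.
Tool frame: the origin (TCP) lies midway between the tips of the shut fingers; the grasp point (between the pads) lies 19 mm behind it; y points along the fingers, z is the direction in which the jaws open and shut, and the axes are right-handed (so a half turn about y gives the same grasp; the last joint's range is limited). The gripper opens to 88 mm and grips with 3 to 60 N. Pads are 19 mm wide; open, the fingers measure 130 mm over their backs; the gripper's body (78 mm by 193 mm) begins 47 mm behind the grasp point.
Start: joints at [1.443, 0.359, 0.012, 0, -1.224, -0.288], TCP at [0.273, 0.617, 0.227] pointing down, gripper open.
Joint ranges: [-3.07, 3.07], [-1.43, 2.12], [-1.02, 1.25], [-3.03, 1.67], [-3.05, -0], [-3.03, 3.03]. Speed limits (rad/s): [2.39, 2.39, 3.01, 3.14, 3.14, 3.14].

### API

Orientations are given as [roll, pitch, yaw] about the fixed x, y, z axes, in that order (R = Rz(yaw) Ry(pitch) Rx(roll)).
In Python, from station import arm gives the robot as it stands.
- The arm moves only by the tool move_arm, never from a script. Its argument "deltas" is a list of rows, each an object with "dp": the shift along the tool's x, y, z in mm, a list of three; "rotation": the turn, a rotation vector about the tool's x, y, z in degrees, a list of three. A call has 1 to 5 rows; each row shifts and turns the pose as measured when the row begins, along the tool's axes as they then stand; what a row does not reach is not made up. A row lasts 1/12 s, in which the tool goes at most 41.7 mm and 7.16 degrees, less where a joint would pass 70% of its speed; a pose out of reach is approached as far as the arm can. A call is refused whole if a number of a shift passes 41.7 or a number of a turn 7.16, either way. A call with a gripper value outside its range is refused whole. "jaw" is the closure in counts, from 0 (fully open) to 255 (shut), set as the call begins (left out, the last holds). The fingers move at their own pace and stop on an object; "squeeze" is the grip in N (left out, the last holds). Time passes only in rows, so rows that do not move let the fingers close. It gives the time, the measured TCP pose, the force and the opening at its end, in the units of the state.
- arm.get_state(): the state, without advancing time (a new reading comes with each control period).
- arm.grab_frame(name): name is "scene" or "top" or "wrist"; returns a dict with "pixels" (400x640x3 uint8, red, green, blue), "z_map" (400x640 float32, m along the optical axis (not along the pixel's ray), 0 where there is no reading), "fx", "fy", "cx", "cy" (pixels), "k1" (the pictures are not rectified: a ray, as slopes to the right and down, at radius r is drawn at 1 + k1 r^2 times it, then the intrinsics apply), "cam_to_world" (4x4, takes a point from camera to world coordinates); the wrist camera has in their place "mount" (4x4, takes a point from camera to tool coordinates, whose origin is the TCP and whose axes are the tool frame's). Camera axes: x right, y down, z forward; pixel columns grow to the right and rows downward; lengths in m; the calibration is good to about 2 mm. A picture is of the moment at which its call begins: read the wrist's pose just before it.
- arm.job_done(): hands the job in, once; it reports no verdict.
The state is a dict: "t": time; "q": joint angles; "qd": joint speeds; "joint_efforts": joint torques, N m; "eef_pos": TCP position; "ee_rot": TCP orientation; "force": force on the tool from outside, world axes, zero at the start; "moment": the same for the moment, N m; "width": finger opening in m.
Only numpy, scipy, OpenCV 4.12 (cv2) and the standard library are available. Lean on these libraries where they do the work, as an engineer would, in place of code of your own. Each camera call takes 0.05 s, during which the arm holds its last target.

### The job

Vent the chamber from the control box, pressing and pushing with the fingertips only: press in the flush push-latch flap near its front edge and let go so that it pops fully open, press the round button under it all the way down and let it come back up, then swing the flap down and press it in again so that it latches shut and stays flush. Do not press the square button, and do not shift or lift anything that lies on or around the box.

Things in the scene. Friction and masses are not known exactly. Their poses are not given: they have to be found in the camera images.
- console: grey control box fixed to the table, 260 (x) by 300 (y) by 90 mm high, placed and turned (up to 29 degrees) differently each time; origin at the centre of its underside, z up, front towards its -x. Its flat top panel is 90 mm above the origin. Under the flush flap is a recess 68 (x) by 124 mm (y), centred 64 mm in front (-x) of the origin, its floor 18 mm below the panel
- hinge (a point): middle of the flap's hinge line, fixed in the box: at the flap's rear (+x) edge, 34 mm in front of the box's origin, 2 mm below the panel. The hinge line runs along the box's y axis; the point's axes are the box's
- flap (a joint): flap angle, rad: 0 latched flush, -0.08 pressed in to its stop, 2.15 fully open, leaning back past upright. Push latch: pressed to the stop (4 mm in at flap_press; 3 to 5 N, then hard) and let go, it springs open in 2 s. To shut it, swing it down by its outer face near the free edge (1 to 3 N), press to the stop and let go: it latches. Pressed too little, it springs back; pressed once more, it opens
- flap_press (a point): where the flap is pressed: on its outer face, on its middle line, 46 mm from the hinge line, 16 mm from the free edge. Moves with the flap; x points from free edge to hinge, y along the hinge, z out of the outer face (up when shut). The flap is an aluminium plate, 62 mm from hinge to free edge, 120 mm wide, 4 mm thick; near its free edge a thin black tongue sticks out 22 mm from its underside
- catch_top (a point): middle of the top of the black catch block that takes the flap's tongue, fixed in the recess at its front edge midway between the two buttons: 17 (x) by 40 mm (y), top 9 mm below the panel
- vent (a joint): travel of the ROUND push button, m: 0 = up, 0.005 = fully pressed. Spring button, 1.5 N to start and 4 N at the bottom; comes back up by itself
- vent_top (a point): centre of the top face of the round steel button, 24 mm across, under the flap; 8.5 mm below the panel when up, pressed straight down. The two buttons stand 76 mm apart along the box's y, 40 mm in front of the hinge line; either may be on the left
- purge (a joint): travel of the SQUARE push button, m: 0 = up, 0.005 = fully pressed; the same spring. To be left alone
- purge_top (a point): centre of the top face of the square steel button, 20 by 20 mm, under the flap, 8.5 mm below the panel
- small_dish: white round carrier dish with cover, 60 mm across, 14 mm high, lying on the rear left part of the box's panel; origin at the centre of its underside. Loose, to be left alone
- big_dish: white round carrier dish, 104 mm across, 18 mm high, on the table to the left (+y) of the box; origin under its centre. Loose, to be left alone
- flange: steel blank flange, 55 mm across, 12 mm high, on the table in front of the box; origin under its centre. Loose, to be left alone
- clamp_ring: aluminium ring, 52 mm across, 10 mm high, on the table in front of the box; origin under its centre. Loose, to be left alone
- jar: white jar with black lid, 56 mm across, 75 mm high, on the table to the right (-y) of the box; origin under its centre. Loose, to be left alone
- tweezers: steel tweezers, 132 mm long, 10 mm high, lying on the table in front of the box along x of their own; origin under their middle. Loose, to be left alone
- driver: black-handled screwdriver, 160 mm long, lying on the table off to the robot's right; origin under its middle. Loose, to be left alone

How it is judged:
On the way, in this order (a step that is already met when the one before it is completed fails the run):
1. the flap has popped open (past 1.5 rad), released by the latch (value of joint flap above 1.5 rad), for 0.2 s.
2. the round button is pressed down at least 4 of its 5 mm, with the flap open (value of joint vent above 0.004 m and value of joint flap above 1 rad), for 0.1 s.
3. the flap is pushed in below flush again (value of joint flap below -0.035 rad), for 0.02 s.
At the end, for the whole second after the job is handed in: the flap is latched shut and at rest, within 0.03 rad of flush, both buttons are up, and every loose thing is within 20 mm of where it was (value of joint flap between -0.03 and 0.03 rad and velocity of joint flap between -0.05 and 0.05 rad/s and value of joint each of vent, purge below 0.001 m and distance of each of small_dish, big_dish, flange, clamp_ring, jar, tweezers, driver from where it was at the start of the episode below 0.02 m); the robot touches nothing.
It fails at once if the square button is pressed (2 mm or more) (value of joint purge above 0.002 m).
It fails at once if a loose thing lying on or around the box is shifted, lifted or carried off by more than 20 mm (distance of any of small_dish, big_dish, flange, clamp_ring, jar, tweezers, driver from where it was at the start of the episode above 0.02 m).
It also fails if it takes over 51 s, if anything falls off the work surface, if the arm or the gripper's body presses on something with over 40 N, if the wrist force passes 120 N, or if a joint passes its speed limit or range.

## Working session

There is one attempt and no reset: what is moved stays moved. The work goes in short steps, Python scripts to look and compute and a tool call to move; the robot and the scene stay as the last step left them, time stands still between calls to the robot, and variables do not carry over. Pictures are saved under pics/ and viewed, and the job is handed in when it is done.

Besides the shell and the picture viewer there is one more tool, called after ">>>" as name(argument=value, ...) on one line, values as JSON. move_arm: Moves the arm, as the interface text tells. Its arguments: {"type":"object","properties":{"deltas":{"type":"array","items":{"type":"object","properties":{"dp":{"type":"array","items":{"type":"number"}},"rotation":{"type":"array","items":{"type":"number"}}}}},"jaw":{"type":"number"},"squeeze":{"type":"number"}},"required":["deltas"]}

```bash
mkdir -p pics; ls; cat > h.py <<'E'
import numpy as np, cv2, pickle
from station import arm
from scipy.spatial.transform import Rotation as R
def grab(n,fn):
    s=arm.get_state(); f=arm.grab_frame(n); cv2.imwrite('pics/%s.png'%fn,f['pixels'][:,:,::-1]); f['s']=s
    pickle.dump({k:v for k,v in f.items()},open(fn+'.pkl','wb')); return f
def TW(f):
    if 'cam_to_world' in f: return np.array(f['cam_to_world'])
    T=np.eye(4);T[:3,:3]=R.from_euler('xyz',f['s']['ee_rot']).as_matrix();T[:3,3]=f['s']['eef_pos'];return T@np.array(f['mount'])
def slopes(f,uv):
    uv=np.atleast_2d(np.array(uv,float)); d=np.c_[(uv[:,0]-f['cx'])/f['fx'],(uv[:,1]-f['cy'])/f['fy']]
    s=d.copy()
    for _ in range(20): s=d/(1+f['k1']*(s**2).sum(1,keepdims=True))
    return s
def plane(f,uv,z):
    T=TW(f); s=slopes(f,uv); r=np.c_[s,np.ones(len(s))]@T[:3,:3].T; o=T[:3,3]
    return o+r*((z-o[2])/r[:,2])[:,None]
def depth(f,uv):
    T=TW(f); uv=np.atleast_2d(uv).astype(int); z=f['z_map'][uv[:,1],uv[:,0]]; s=slopes(f,uv)
    return (np.c_[s,np.ones(len(s))]*z[:,None])@T[:3,:3].T+T[:3,3]
def proj(f,P):
    T=np.linalg.inv(TW(f)); p=np.atleast_2d(P)@T[:3,:3].T+T[:3,3]; s=p[:,:2]/p[:,2:]
    s=s*(1+f['k1']*(s**2).sum(1,keepdims=True)); return np.c_[s[:,0]*f['fx']+f['cx'],s[:,1]*f['fy']+f['cy']]
E
python3 - <<'E'
from h import *
for n in('scene','top','wrist'):
    f=grab(n,n+'0'); print(n,TW(f).round(3).tolist(),f['fx'],f['cx'],f['cy'],f['k1'])
print(arm.get_state())
E
```

```text
pics
scene [[0.765, 0.405, -0.502, 1.31], [0.644, -0.499, 0.58, -0.951], [-0.016, -0.766, -0.642, 1.083], [0.0, 0.0, 0.0, 1.0]] 506.3549710559729 323.0763180303277 204.75800805405655 -0.09988654942341078
top [[-0.026, -0.994, 0.105, 0.413], [-1.0, 0.026, 0.006, -0.044], [-0.009, -0.105, -0.994, 1.269], [0.0, 0.0, 0.0, 1.0]] 445.51993520252074 315.0324377157489 205.2548362929594 -0.020930712720989845
wrist [[-0.404, -0.88, -0.25, 0.34], [-0.915, 0.388, 0.11, 0.586], [0.001, 0.273, -0.962, 0.383], [0.0, 0.0, 0.0, 1.0]] 282.61392011453063 316.22445835495864 198.20853659485547 -0.04193727259743818
{'t': 0.15, 'q': array([ 1.44308620e+00,  3.59247691e-01,  1.12630959e-02, -2.31148401e-04,
       -1.22412315e+00, -2.88077573e-01]), 'qd': array([-0.00074488, -0.00190274,  0.00315689,  0.00163656, -0.00092695,
       -0.00095487]), 'joint_efforts': array([-1.66723189e-04, -5.83277750e+01,  2.93291992e+01,  7.00142205e+00,
        8.80061067e-03, -1.06039138e-04]), 'eef_pos': array([0.27253585, 0.61712104, 0.22582306]), 'ee_rot': array([-1.56947721e+00,  1.64249373e-04,  2.72572638e+00]), 'force': array([-0.07026848,  0.43748336,  0.61339375]), 'moment': array([-0.01312845,  0.0142745 ,  0.0253666 ]), 'width': 0.08775384574840768}
```

View pics/scene0.png

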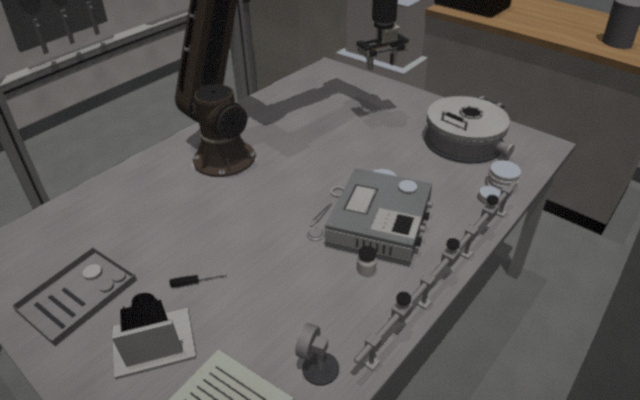

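View pics/top0.png

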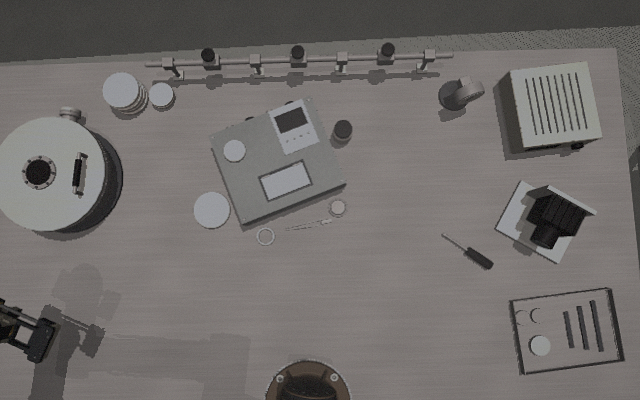

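View pics/wrist0.png

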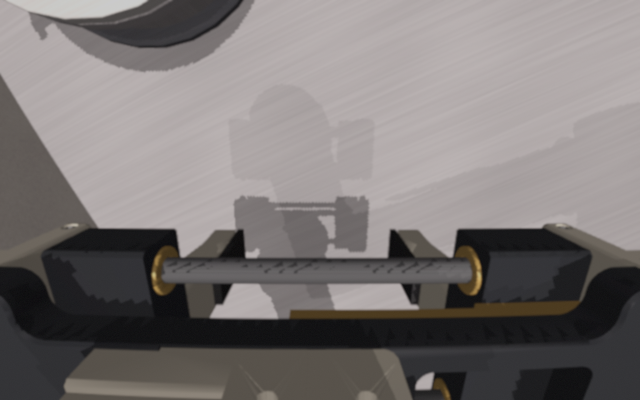

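The top view shows the box, with the flap as a bright rectangle at about (286,180) and the small dish at (234,151). Next I'll measure the flap quad.

```bash
python3 - <<'E'
from h import *
f=pickle.load(open('top0.pkl','rb'))
im=f['pixels'];g=im.mean(2)
m=np.zeros(g.shape,np.uint8); m[150:212,245:325]=(g[150:212,245:325]>150)
print(g[180,255:320:3].round())
n,l,st,c=cv2.connectedComponentsWithStats(m); i=1+st[1:,4].argmax(); 
cn=cv2.findContours((l==i).astype(np.uint8),0,1)[0][0]; r=cv2.minAreaRect(cn); b=cv2.boxPoints(r); print(st[i],r,b)
P=plane(f,b,0.09);print(P.round(4)); print([np.linalg.norm(P[k]-P[k-1]).round(4) for k in range(4)])
print('c',P.mean(0), depth(f,b.mean(0)))
# panel corners via colour: 
z=[depth(f,[[u,v]])[0] for u,v in[(225,170),(250,210),(330,180),(260,130),(300,205)]];print(np.round(z,4))
big=cv2.resize(im[80:250,180:370,::-1],None,fx=4,fy=4,interpolation=cv2.INTER_CUBIC); big=cv2.convertScaleAbs(big,alpha=1.2); cv2.imwrite('pics/top0c.png',big[:600,:800])
E
```

```text
[125. 110. 118. 156. 154. 153. 152. 152. 153. 155. 153. 154. 152. 152.
 154. 153. 152. 153. 123. 115. 121. 119.]
[262 164  47  35 860] ((284.9482727050781, 180.62069702148438), (21.169267654418945, 43.26701354980469), 68.19859313964844) [[260.93103 178.82759]
 [301.10345 162.75862]
 [308.9655  182.4138 ]
 [268.7931  198.48277]]
[[ 0.6133  0.1066  0.09  ]
 [ 0.6541 -0.0021  0.09  ]
 [ 0.6    -0.022   0.09  ]
 [ 0.5596  0.0862  0.09  ]]
[np.float64(0.0574), np.float64(0.1161), np.float64(0.0576), np.float64(0.1155)]
c [0.60674936 0.04217266 0.09      ] [[0.60843922 0.04474916 0.08976438]]
[[ 0.64    0.2032  0.0898]
 [ 0.5299  0.1366  0.0913]
 [ 0.6051 -0.0784  0.09  ]
 [ 0.7472  0.1073  0.0913]
 [ 0.5497  0.007  -0.0011]]
```

```bash
sleep 0
```

```text
(no output)
```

View pics/top0c.png

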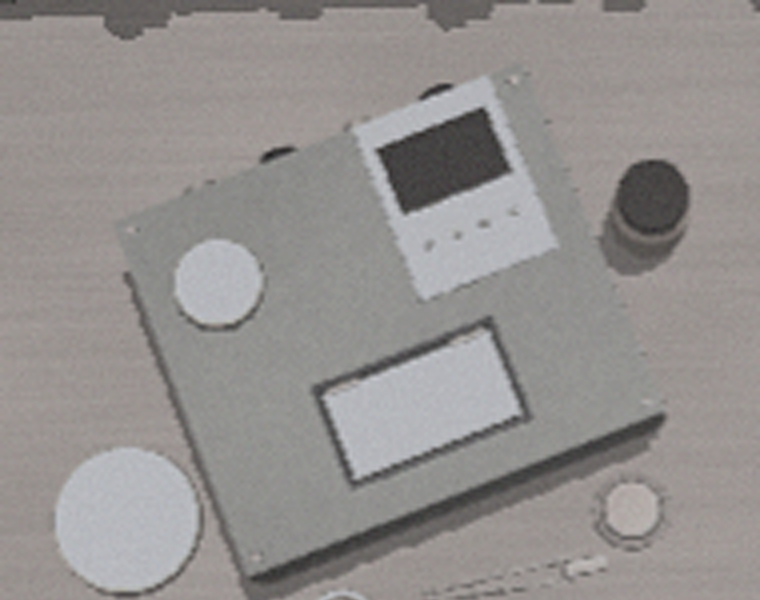

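```bash
cat >> h.py <<'E'
YAW=np.radians(20.5)
bx=np.array([np.cos(YAW),np.sin(YAW),0]);by=np.array([-np.sin(YAW),np.cos(YAW),0]);bz=np.array([0,0,1.])
FC=np.array([0.608,0.0435,0.09])   # flap centre, panel level
HINGE=FC+31*.001*bx-0.002*bz
def W(x,y,z): # mm box frame, x,y from hinge, z from panel
    return HINGE+ .001*(x*bx+y*by+(z+2)*bz)
def B(p): d=np.array(p)-HINGE; return np.round([d@bx*1e3,d@by*1e3,d[2]*1e3-2],1)
def plan(p,rot,n=5,vmax=38,wmax=6.8,N=None):
    s=arm.get_state(); Rc=R.from_euler('xyz',s['ee_rot']); Rt=R.from_euler('xyz',rot); pc=np.array(s['eef_pos'])
    rv=(Rc.inv()*Rt).as_rotvec(); d=p-pc
    N=N or max(1,int(np.ceil(max(np.linalg.norm(d)*1e3/vmax,np.degrees(np.abs(rv).max())/wmax))))
    print('N',N,'total d',(Rc.inv().apply(d)*1e3).round(1),'rv',np.degrees(rv).round(1))
    for k in range(min(n,N)):
        Rk=Rc*R.from_rotvec(rv*k/N); print((Rk.inv().apply(d/N)*1e3).round(1).tolist(),np.degrees(rv/N).round(1).tolist())
DOWN=[-np.pi/2,0,YAW]
def st():
    s=arm.get_state(); print('t',s['t'],'box',B(s['eef_pos']),'rot',np.degrees(s['ee_rot']).round(1),'F',s['force'].round(1),'w',round(s['width'],3),'q',s['q'].round(2))
E
python3 - <<'E'
from h import *
f=pickle.load(open('wrist0.pkl','rb')); print(np.round(f['mount'],3))
st(); print(W(0,0,0)); plan(W(10,0,150),DOWN,n=25)
E
```

```text
[[-0.     0.962  0.273 -0.074]
 [ 0.001 -0.273  0.962 -0.158]
 [ 1.     0.001 -0.001  0.001]
 [ 0.     0.     0.     1.   ]]
t 0.15 box [-144.3  654.8  135.8] rot [-89.9   0.  156.2] F [-0.1  0.4  0.6] w 0.088 q [ 1.44  0.36  0.01 -0.   -1.22 -0.29]
[0.63703684 0.05435643 0.09      ]
N 20 total d [-567.9  -13.6  360.6] rv [-0.000e+00  1.357e+02 -1.000e-01]
[-28.4, -0.7, 18.0] [-0.0, 6.8, -0.0]
[-30.3, -0.7, 14.5] [-0.0, 6.8, -0.0]
[-31.8, -0.7, 10.9] [-0.0, 6.8, -0.0]
[-32.9, -0.7, 7.0] [-0.0, 6.8, -0.0]
[-33.5, -0.7, 3.1] [-0.0, 6.8, -0.0]
[-33.6, -0.7, -0.9] [-0.0, 6.8, -0.0]
[-33.3, -0.7, -4.9] [-0.0, 6.8, -0.0]
[-32.5, -0.7, -8.7] [-0.0, 6.8, -0.0]
[-31.2, -0.7, -12.5] [-0.0, 6.8, -0.0]
[-29.5, -0.7, -16.1] [-0.0, 6.8, -0.0]
[-27.4, -0.7, -19.5] [-0.0, 6.8, -0.0]
[-24.9, -0.7, -22.6] [-0.0, 6.8, -0.0]
[-22.1, -0.7, -25.4] [-0.0, 6.8, -0.0]
[-18.9, -0.7, -27.8] [-0.0, 6.8, -0.0]
[-15.5, -0.7, -29.9] [-0.0, 6.8, -0.0]
[-11.9, -0.7, -31.5] [-0.0, 6.8, -0.0]
[-8.1, -0.7, -32.7] [-0.0, 6.8, -0.0]
[-4.2, -0.7, -33.4] [-0.0, 6.8, -0.0]
[-0.2, -0.7, -33.6] [-0.0, 6.8, -0.0]
[3.8, -0.7, -33.4] [-0.0, 6.8, -0.0]
```

>>> move_arm(deltas=[{"dp": [-28, -2, 18], "rotation": [0, 7, 0]}, {"dp": [-30, -2, 14], "rotation": [0, 7, 0]}, {"dp": [-32, -2, 11], "rotation": [0, 7, 0]}, {"dp": [-33, -2, 7], "rotation": [0, 7, 0]}, {"dp": [-33, -2, 3], "rotation": [0, 7, 0]}], jaw=255, squeeze=10)

```text
t: 0.57
eef_pos: [0.3627, 0.4765, 0.2318]
ee_rot: [-1.566, 0.004, 2.105]
force: [0.5, 0.4, -0.3]
width: 0.0598
```

```bash
python3 -c "
from h import *
st(); plan(W(10,0,150),DOWN,n=10)"
```

```text
t 0.5667 box [-109.2  491.5  141.8] rot [-89.7   0.2 120.6] F [ 0.5  0.4 -0.3] w 0.06 q [ 1.25  0.24 -0.15 -0.   -1.19 -0.71]
N 15 total d [-504.8   -6.2  -30.9] rv [ -0.  100.1  -0.4]
[-33.7, -0.4, -2.1] [-0.0, 6.7, -0.0]
[-33.2, -0.4, -6.0] [-0.0, 6.7, -0.0]
[-32.3, -0.4, -9.8] [-0.0, 6.7, -0.0]
[-30.9, -0.5, -13.5] [-0.0, 6.7, -0.0]
[-29.1, -0.5, -17.0] [-0.0, 6.7, -0.0]
[-27.0, -0.5, -20.2] [-0.0, 6.7, -0.0]
[-24.4, -0.5, -23.2] [-0.0, 6.7, -0.0]
[-21.6, -0.5, -25.9] [-0.0, 6.7, -0.0]
[-18.4, -0.5, -28.2] [-0.0, 6.7, -0.0]
[-15.0, -0.5, -30.2] [-0.0, 6.7, -0.0]
```

Tracking is good, so I'll do the next two batches.

>>> move_arm(deltas=[{"dp": [-34, -1, -2], "rotation": [0, 6.8, 0]}, {"dp": [-33, -1, -6], "rotation": [0, 6.8, 0]}, {"dp": [-32, -1, -10], "rotation": [0, 6.8, 0]}, {"dp": [-31, -1, -13], "rotation": [0, 6.8, 0]}, {"dp": [-29, -1, -17], "rotation": [0, 6.8, 0]}])

```text
t: 0.98
eef_pos: [0.4572, 0.3277, 0.2373]
ee_rot: [-1.568, 0.007, 1.482]
force: [1.3, 0.5, 0.4]
width: 0.0262
```

>>> move_arm(deltas=[{"dp": [-27, 0, -20], "rotation": [0, 6.8, 0]}, {"dp": [-24, 0, -23], "rotation": [0, 6.8, 0]}, {"dp": [-22, 0, -26], "rotation": [0, 6.8, 0]}, {"dp": [-18, 0, -28], "rotation": [0, 6.8, 0]}, {"dp": [-15, 0, -30], "rotation": [0, 6.8, 0]}])

```text
t: 1.4
eef_pos: [0.5456, 0.1755, 0.2381]
ee_rot: [-1.573, 0.007, 0.859]
force: [0.0, 1.4, -0.4]
width: 0.0009
```

```bash
python3 -c "
from h import *
st(); plan(W(10,0,150),DOWN,n=10)"
```

```text
t 1.4 box [-43.2 145.5 148.1] rot [-90.1   0.4  49.2] F [ 0.   1.4 -0.4] w 0.001 q [ 0.65  0.19 -0.2   0.   -1.19 -1.37]
N 5 total d [ -23.3   -1.4 -153.2] rv [ 0.2 28.7 -0.4]
[-4.7, -0.3, -30.6] [0.0, 5.7, -0.1]
[-1.6, -0.3, -31.0] [0.0, 5.7, -0.1]
[1.5, -0.3, -31.0] [0.0, 5.7, -0.1]
[4.6, -0.4, -30.6] [0.0, 5.7, -0.1]
[7.7, -0.4, -30.0] [0.0, 5.7, -0.1]
```

>>> move_arm(deltas=[{"dp": [-5, 0, -31], "rotation": [0, 6, 0]}, {"dp": [-2, 0, -31], "rotation": [0, 6, 0]}, {"dp": [1.5, 0, -31], "rotation": [0, 6, 0]}, {"dp": [5, 0, -30], "rotation": [0, 6, 0]}, {"dp": [9, 0, -29], "rotation": [0, 6, 0]}])

```text
t: 1.82
eef_pos: [0.6469, 0.0485, 0.2383]
ee_rot: [-1.575, 0.006, 0.306]
force: [0.7, -0.3, 0.7]
width: 0.0005
```

```bash
python3 -c "
from h import *
st(); f=grab('wrist','wrist1'); st()
for y in (60,-60):
  for x in (0,-62): print(proj(f,W(x,y,0)).round(0))
plan(W(10,0,150),DOWN,n=10)"
```

```text
t 1.8167 box [  7.2  -8.9 148.3] rot [-90.3   0.4  17.5] F [ 0.7 -0.3  0.7] w 0.001 q [ 0.38  0.31 -0.03  0.   -1.23 -1.64]
t 1.8667 box [  8.4 -13.2 147.6] rot [-90.4   0.4  17. ] F [ 4.3 -0.8  1.6] w 0.001 q [ 0.37  0.32 -0.03  0.01 -1.23 -1.65]
[[380. 179.]]
[[380. 121.]]
[[272. 184.]]
[[266. 127.]]
N 1 total d [ 0.8 -2.5 13.3] rv [ 0.4 -3.5 -0.4]
[0.8, -2.5, 13.3] [0.4, -3.5, -0.4]
```

View pics/wrist1.png

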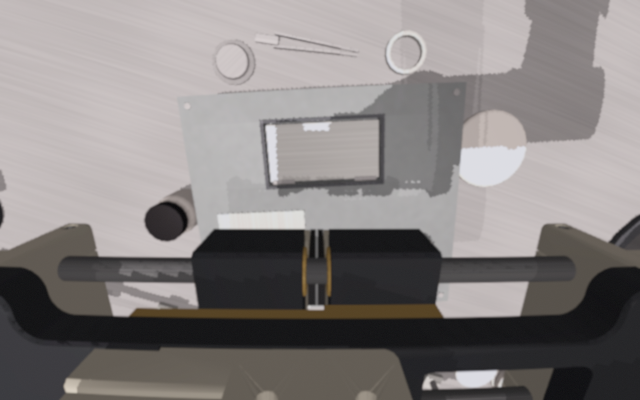

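The wrist view shows the flap at about (265–383, 117–187), close to the projected estimate. I'll settle and refine.

>>> move_arm(deltas=[{"dp": [1, 0, 13], "rotation": [0, -3.5, 0]}, {"dp": [0, 0, 0], "rotation": [0, 0, 0]}, {"dp": [0, 0, 0], "rotation": [0, 0, 0]}])

```text
t: 2.12
eef_pos: [0.6479, 0.0537, 0.2351]
ee_rot: [-1.577, 0.011, 0.35]
force: [0.4, 0.5, 0.7]
width: 0.0004
```

```bash
python3 -c "
from h import *
st(); f=grab('wrist','wrist2'); st()
for y in (60,-60):
  for x in (0,-62): print(proj(f,W(x,y,0)).round(1))
big=cv2.resize(f['pixels'][90:220,230:420,::-1],None,fx=4,fy=4,interpolation=cv2.INTER_CUBIC);cv2.imwrite('pics/wrist2c.png',big)
"
```

```text
t 2.1167 box [  9.9  -4.4 145.1] rot [-90.4   0.6  20.1] F [0.4 0.5 0.7] w 0.0 q [ 0.39  0.32 -0.03  0.01 -1.23 -1.61]
t 2.1667 box [  9.8  -4.1 145. ] rot [-90.3   0.6  20.1] F [ 0.6  0.7 -1.4] w 0.001 q [ 0.39  0.32 -0.03  0.01 -1.23 -1.61]
[[376.7 180.2]]
[[379.4 121.8]]
[[267.2 180.9]]
[[264.2 122.6]]
```

View pics/wrist2c.png

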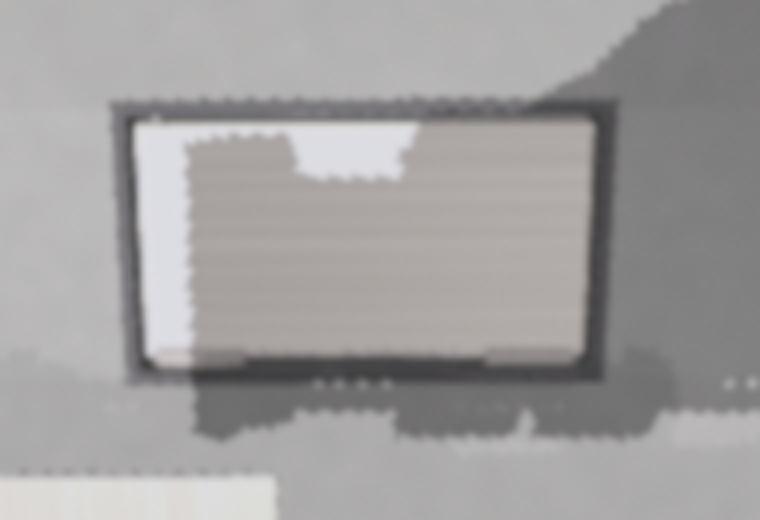

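>>> move_arm(deltas=[{"dp": [-14, 28, 1], "rotation": [0, 0.4, -0.6]}, {"dp": [-14, 30, 1], "rotation": [0, 0, 0]}, {"dp": [-14, 30, 1], "rotation": [0, 0, 0]}, {"dp": [-14, 28, 1], "rotation": [0, 0, 0]}, {"dp": [0, 5, 0], "rotation": [0, 0, 0]}])

```text
t: 2.58
eef_pos: [0.5931, 0.0393, 0.1137]
ee_rot: [-1.577, -0.009, 0.343]
force: [-2.5, -0.7, -1.6]
width: 0.0004
```

```bash
python3 -c "
from h import *
st(); plan(W(-46,0,4),DOWN,n=10)"
```

```text
t 2.5833 box [-46.4   1.3  23.7] rot [-90.4  -0.5  19.7] F [-2.5 -0.7 -1.6] w 0.0 q [ 0.4   0.32 -0.33  0.01 -0.91 -1.63]
N 1 total d [ 0.3 19.7 -1.2] rv [ 0.4 -0.8  0.5]
[0.3, 19.7, -1.2] [0.4, -0.8, 0.5]
```

>>> move_arm(deltas=[{"dp": [0, 10, -1], "rotation": [0.4, -0.8, 0.5]}, {"dp": [0, 8, 0], "rotation": [0, 0, 0]}, {"dp": [0, 3, 0], "rotation": [0, 0, 0]}, {"dp": [0, 3, 0], "rotation": [0, 0, 0]}])

```text
t: 2.92
eef_pos: [0.5939, 0.0396, 0.0902]
ee_rot: [-1.571, -0.001, 0.359]
force: [-2.8, -1.4, 5.9]
width: 0.0008
```

```bash
python3 -c "
from h import *
st()"
```

```text
t 2.9167 box [-45.6   1.3   0.2] rot [-90.   -0.1  20.6] F [-2.8 -1.4  5.9] w 0.001 q [ 0.4   0.35 -0.34  0.   -0.88 -1.61]
```

>>> move_arm(deltas=[{"dp": [0, 2.5, 0], "rotation": [0, 0, 0]}, {"dp": [0, 2.5, 0], "rotation": [0, 0, 0]}])

```text
t: 3.08
eef_pos: [0.5945, 0.0397, 0.0868]
ee_rot: [-1.572, -0.002, 0.359]
force: [-12.0, 0.4, 25.7]
width: 0.0004
```

```bash
python3 -c "
from h import *
st()"
```

```text
t 3.0833 box [-45.    1.2  -3.2] rot [-90.1  -0.1  20.6] F [-12.    0.4  25.7] w 0.0 q [ 0.4   0.35 -0.35  0.   -0.87 -1.61]
```

At the stop (25 N). Letting go and retreating up and forward.

>>> move_arm(deltas=[{"dp": [-5, -25, 0], "rotation": [0, 0, 0]}, {"dp": [-10, -40, 0], "rotation": [0, 0, 0]}, {"dp": [0, -40, 0], "rotation": [0, 0, 0]}, {"dp": [10, -30, 0], "rotation": [0, 0, 0]}, {"dp": [5, -10, 0], "rotation": [0, 0, 0]}])

```text
t: 3.5
eef_pos: [0.5933, 0.0395, 0.2368]
ee_rot: [-1.573, 0.001, 0.358]
force: [1.1, 0.8, 0.6]
width: 0.0007
```

>>> move_arm(deltas=[{"dp": [0, 0, 0], "rotation": [0, 0, 0]}, {"dp": [0, 0, 0], "rotation": [0, 0, 0]}, {"dp": [0, 0, 0], "rotation": [0, 0, 0]}, {"dp": [0, 0, 0], "rotation": [0, 0, 0]}, {"dp": [0, 0, 0], "rotation": [0, 0, 0]}])

```text
t: 3.92
eef_pos: [0.5954, 0.0405, 0.2401]
ee_rot: [-1.573, -0.008, 0.358]
force: [1.0, 0.5, -0.5]
width: 0.0003
```

>>> move_arm(deltas=[{"dp": [0, 0, 0], "rotation": [0, 0, 0]}, {"dp": [0, 0, 0], "rotation": [0, 0, 0]}, {"dp": [0, 0, 0], "rotation": [0, 0, 0]}, {"dp": [0, 0, 0], "rotation": [0, 0, 0]}, {"dp": [0, 0, 0], "rotation": [0, 0, 0]}])

```text
t: 4.33
eef_pos: [0.5936, 0.04, 0.2362]
ee_rot: [-1.573, -0.001, 0.358]
force: [0.4, 0.1, -0.5]
width: 0.0005
```

```bash
python3 -c "
from h import *
st(); f=grab('wrist','wrist3');f=grab('top','top3')
big=cv2.resize(f['pixels'][80:250,180:370,::-1],None,fx=4,fy=4,interpolation=cv2.INTER_CUBIC);cv2.imwrite('pics/top3c.png',big[:600])"
```

```text
t 4.3333 box [-45.7   1.7 146.2] rot [-90.1  -0.   20.5] F [ 0.4  0.1 -0.5] w 0.001 q [ 0.4   0.22 -0.16  0.   -1.19 -1.61]
```

View pics/wrist3.png

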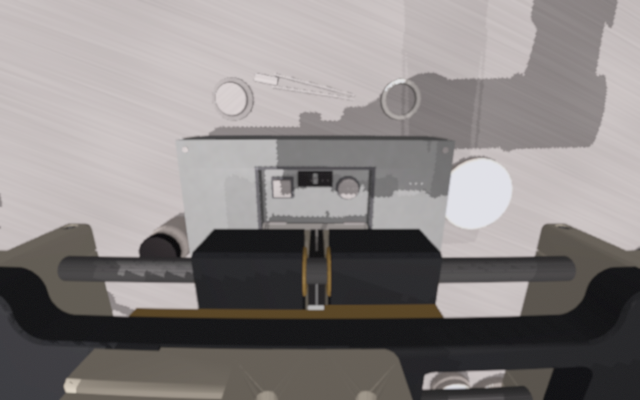

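View pics/top3c.png

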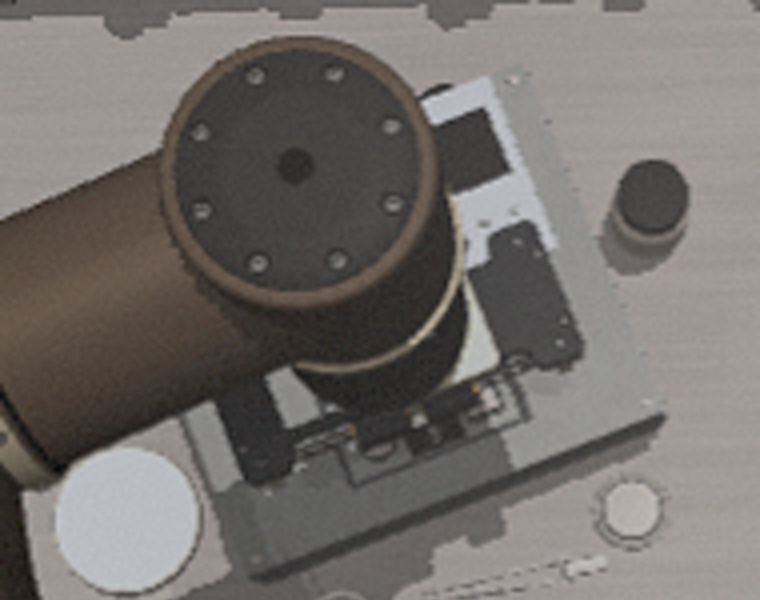

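The flap has opened. In the wrist view the square button is at (283,187), the black catch at (315,178) and the round button at (347,187), which is the +y side. I'll measure it and see how far open the flap is.

```bash
python3 -c "
from h import *
f=pickle.load(open('wrist3.pkl','rb'))
for uv in [(347,187),(283,187),(315,172)]: print(B(plane(f,[uv],.0815)[0]), B(depth(f,[uv])[0]))
print(proj(f,np.array([W(-40,38,-8.5),W(-40,-38,-8.5),W(34,60,50),W(34,-60,50)])).round(1))
big=cv2.resize(f['pixels'][150:230,240:400,::-1],None,fx=5,fy=5,interpolation=cv2.INTER_CUBIC);cv2.imwrite('pics/wrist3c.png',big)
f=grab('scene','scene3');big=cv2.resize(f['pixels'][120:280,290:450,::-1],None,fx=4.9,fy=3.7,interpolation=cv2.INTER_CUBIC);cv2.imwrite('pics/scene3c.png',big)
"
```

```text
[-44.3  35.4  -8.5] [-44.2  35.5  -9.1]
[-44.3 -37.3  -8.5] [-43.8 -37.6 -10.5]
[-61.6  -0.9  -8.5] [-61.1  -0.9 -11. ]
[[349.1 190.7]
 [282.5 190.7]
 [374.6 275.5]
 [256.8 275.3]]
```

View pics/wrist3c.png

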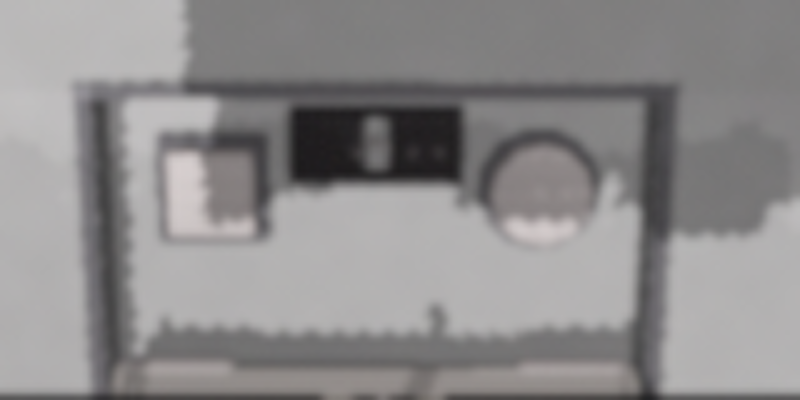

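View pics/scene3c.png

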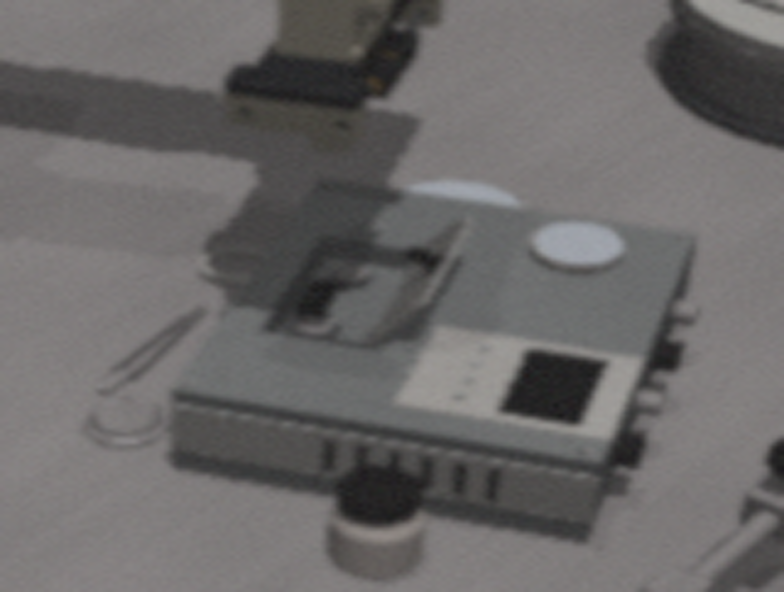

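```bash
python3 -c "
from h import *
f=pickle.load(open('scene3.pkl','rb'))
c=f['pixels'][60:190,310:470,::-1]; c=cv2.convertScaleAbs(c,alpha=1.8,beta=10)
big=cv2.resize(c,None,fx=5,fy=4.6,interpolation=cv2.INTER_CUBIC);cv2.imwrite('pics/scene3d.png',big)
print(proj(f,f['s']['eef_pos']))
"
```

```text
[[358.92060888 158.40204028]]
```

View pics/scene3d.png

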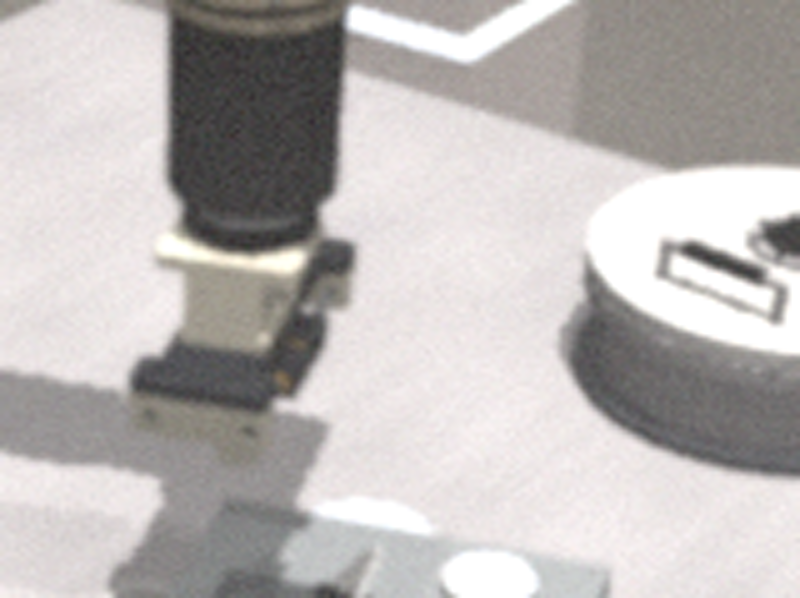

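```bash
python3 -c "
from h import *
f=pickle.load(open('wrist0.pkl','rb')); f['cam_to_world']=f['mount']
for x in(-.0095,.0095):
  for y in (0,-.02,-.038):
    for z in(.044,.065): print(x,y,z,proj(f,[x,y,z]).round(0))
c=f['pixels'][210:310,160:480,::-1]
cv2.imwrite('pics/w0c.png',cv2.convertScaleAbs(cv2.resize(c,None,fx=2.5,fy=5),alpha=1.5,beta=20))
print(f['z_map'][225:320:8,200:250:5].round(3))
"
```

```text
-0.0095 0 0.044 [[387. 230.]]
-0.0095 0 0.065 [[422. 230.]]
-0.0095 -0.02 0.044 [[396. 244.]]
-0.0095 -0.02 0.065 [[435. 244.]]
-0.0095 -0.038 0.044 [[407. 260.]]
-0.0095 -0.038 0.065 [[450. 260.]]
0.0095 0 0.044 [[385. 258.]]
0.0095 0 0.065 [[419. 258.]]
0.0095 -0.02 0.044 [[393. 275.]]
0.0095 -0.02 0.065 [[431. 275.]]
0.0095 -0.038 0.044 [[403. 295.]]
0.0095 -0.038 0.065 [[445. 295.]]
[[0.408 0.41  0.41  0.41  0.41  0.411 0.409 0.411 0.411 0.409]
 [0.414 0.413 0.413 0.158 0.159 0.16  0.16  0.163 0.164 0.412]
 [0.417 0.149 0.148 0.149 0.149 0.149 0.152 0.153 0.162 0.416]
 [0.139 0.138 0.14  0.139 0.149 0.143 0.143 0.151 0.163 0.42 ]
 [0.088 0.089 0.088 0.089 0.089 0.088 0.089 0.088 0.087 0.089]
 [0.085 0.086 0.085 0.085 0.085 0.085 0.085 0.086 0.084 0.085]
 [0.085 0.084 0.084 0.085 0.084 0.084 0.084 0.084 0.084 0.084]
 [0.085 0.085 0.086 0.085 0.085 0.086 0.086 0.085 0.085 0.084]
 [0.115 0.121 0.126 0.129 0.127 0.134 0.439 0.441 0.439 0.44 ]
 [0.114 0.12  0.125 0.129 0.129 0.134 0.443 0.444 0.443 0.443]
 [0.116 0.12  0.    0.132 0.446 0.448 0.448 0.448 0.448 0.447]
 [0.114 0.119 0.124 0.452 0.453 0.45  0.451 0.452 0.452 0.451]]
```

View pics/w0c.png

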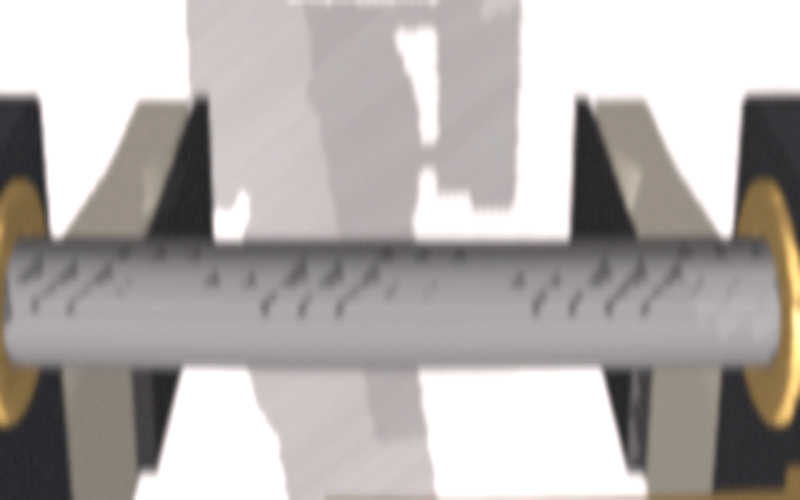

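```bash
python3 -c "
from h import *
st(); plan(W(-42,40.5,5),DOWN,n=10)"
```

```text
t 4.4833 box [-45.5   1.7 146.5] rot [-90.1  -0.1  20.5] F [-0.2  0.3  0.8] w 0.0 q [ 0.4   0.22 -0.16  0.   -1.19 -1.61]
N 4 total d [  3.3 141.4  39.1] rv [ 0.1 -0.   0.1]
[0.8, 35.4, 9.8] [0.0, -0.0, 0.0]
[0.8, 35.4, 9.8] [0.0, -0.0, 0.0]
[0.9, 35.4, 9.7] [0.0, -0.0, 0.0]
[0.9, 35.4, 9.7] [0.0, -0.0, 0.0]
```

>>> move_arm(deltas=[{"dp": [1, 10, 20], "rotation": [0, 0, 0]}, {"dp": [1, 35, 19], "rotation": [0, 0, 0]}, {"dp": [1, 40, 0], "rotation": [0, 0, 0]}, {"dp": [0, 38, 0], "rotation": [0, 0, 0]}, {"dp": [0, 8, 0], "rotation": [0, 0, 0]}])

```text
t: 4.9
eef_pos: [0.5876, 0.0799, 0.1077]
ee_rot: [-1.574, -0.015, 0.357]
force: [-0.9, 0.2, -0.3]
width: 0.0004
```

```bash
python3 -c "
from h import *
st(); plan(W(-42,40.5,5),DOWN,n=10)"
```

```text
t 4.9 box [-37.4  41.2  17.7] rot [-90.2  -0.9  20.5] F [-0.9  0.2 -0.3] w 0.0 q [ 0.47  0.32 -0.34  0.01 -0.89 -1.68]
N 1 total d [-4.8 12.6 -0.7] rv [ 0.2 -0.   0.9]
[-4.8, 12.6, -0.7] [0.2, -0.0, 0.9]
```

>>> move_arm(deltas=[{"dp": [-4, 8, -1], "rotation": [0, 0, 0.9]}, {"dp": [-1, 7, 0], "rotation": [0, 0, 0]}, {"dp": [0, 6, 0], "rotation": [0, 0, 0]}, {"dp": [0, 2, 0], "rotation": [0, 0, 0]}])

```text
t: 5.23
eef_pos: [0.5843, 0.0768, 0.0848]
ee_rot: [-1.575, 0.002, 0.358]
force: [-0.1, 0.9, -0.1]
width: 0.0007
```

```bash
python3 -c "
from h import *
st()"
```

```text
t 5.2333 box [-41.6  39.5  -5.2] rot [-90.2   0.1  20.5] F [-0.1  0.9 -0.1] w 0.001 q [ 0.46  0.35 -0.36  0.   -0.86 -1.68]
```

>>> move_arm(deltas=[{"dp": [0, 3, 0.5], "rotation": [0, 0, 0]}, {"dp": [0, 3, 0], "rotation": [0, 0, 0]}, {"dp": [0, 2.5, 0], "rotation": [0, 0, 0]}])

```text
t: 5.48
eef_pos: [0.5861, 0.0775, 0.0791]
ee_rot: [-1.575, -0.003, 0.357]
force: [-1.4, -0.6, 1.9]
width: 0.0006
```

```bash
python3 -c "
from h import *
st()"
```

```text
t 5.4833 box [-39.6  39.5 -10.9] rot [-90.2  -0.2  20.5] F [-1.4 -0.6  1.9] w 0.001 q [ 0.46  0.36 -0.37  0.01 -0.85 -1.68]
```

>>> move_arm(deltas=[{"dp": [-1, 3, 0.5], "rotation": [0, 0, 0]}, {"dp": [0, 3, 0], "rotation": [0, 0, 0]}, {"dp": [0, 2, 0], "rotation": [0, 0, 0]}])

```text
t: 5.73
eef_pos: [0.5862, 0.0776, 0.0765]
ee_rot: [-1.576, -0.007, 0.359]
force: [-10.7, 1.1, 19.8]
width: 0.0006
```

```bash
python3 -c "
from h import *
st()"
```

```text
t 5.7333 box [-39.5  39.6 -13.5] rot [-90.3  -0.4  20.6] F [-10.7   1.1  19.8] w 0.001 q [ 0.47  0.36 -0.37  0.01 -0.83 -1.68]
```

Bottomed at −13.5 mm, which is the full 5 mm, with 20 N. I'll hold briefly, then lift.

>>> move_arm(deltas=[{"dp": [0, 0, 0], "rotation": [0, 0, 0]}, {"dp": [0, 0, 0], "rotation": [0, 0, 0]}, {"dp": [0, -20, 0], "rotation": [0, 0, 0]}, {"dp": [0, -40, 0], "rotation": [0, 0, 0]}, {"dp": [0, -40, 0], "rotation": [0, 0, 0]}])

```text
t: 6.15
eef_pos: [0.5803, 0.0764, 0.1729]
ee_rot: [-1.576, 0.006, 0.358]
force: [1.5, -0.3, 0.1]
width: 0.0007
```

```bash
python3 -c "
from h import *
st()
f=pickle.load(open('top0.pkl','rb'));print('dish',B(plane(f,[(234,151)],.104)[0]))
plan(W(80,-5,110),DOWN,n=6)"
```

```text
t 6.15 box [-45.4  40.5  82.9] rot [-90.3   0.3  20.5] F [ 1.5 -0.3  0.1] w 0.001 q [ 0.47  0.26 -0.26  0.   -1.06 -1.68]
dish [90.4 96.  14. ]
N 4 total d [125.2 -27.6 -45.7] rv [ 0.3  0.  -0.3]
[31.3, -6.9, -11.4] [0.1, 0.0, -0.1]
[31.3, -6.9, -11.4] [0.1, 0.0, -0.1]
[31.3, -6.8, -11.4] [0.1, 0.0, -0.1]
[31.3, -6.8, -11.4] [0.1, 0.0, -0.1]
```

>>> move_arm(deltas=[{"dp": [5, -27, -11], "rotation": [0, 0, 0]}, {"dp": [38, -5, -12], "rotation": [0, 0, 0]}, {"dp": [38, 0, -12], "rotation": [0, 0, 0]}, {"dp": [36, 0, -10], "rotation": [0, 0, 0]}, {"dp": [5, 0, 0], "rotation": [0, 0, 0]}])

```text
t: 6.57
eef_pos: [0.7178, 0.0786, 0.2217]
ee_rot: [-1.576, -0.016, 0.361]
force: [-1.2, -0.4, -1.0]
width: 0.0007
```

```bash
python3 -c "
from h import *
st();f=grab('wrist','wrist4')
plan(W(75,-5,30),DOWN,n=6)"
```

```text
t 6.5667 box [ 84.1  -5.6 131.7] rot [-90.3  -0.9  20.7] F [-1.2 -0.4 -1. ] w 0.001 q [ 0.38  0.43  0.1   0.01 -1.23 -1.59]
N 3 total d [ -9.7 101.4   0.5] rv [0.3 0.2 0.9]
[-3.2, 33.8, 0.2] [0.1, 0.1, 0.3]
[-3.1, 33.8, 0.1] [0.1, 0.1, 0.3]
[-2.9, 33.8, 0.1] [0.1, 0.1, 0.3]
```

View pics/wrist4.png

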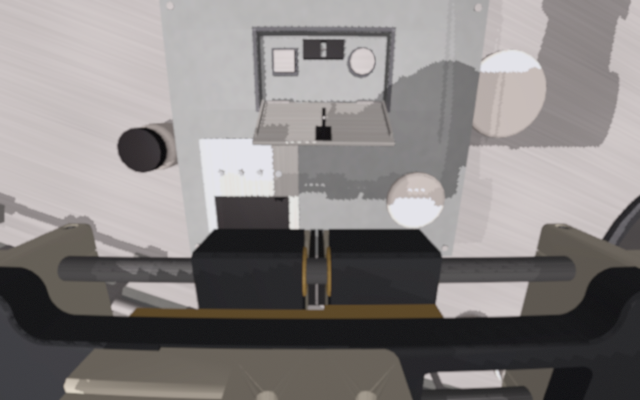

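The flap is fully open with its free edge at row ~143, and the space behind it is clear at y≈0. I'll go down behind it.

>>> move_arm(deltas=[{"dp": [-4, 30, 2], "rotation": [0.3, 0.2, 0.9]}, {"dp": [-4, 30, 1], "rotation": [0, 0, 0]}, {"dp": [-3, 28, 1], "rotation": [0, 0, 0]}, {"dp": [-5, 0, 0], "rotation": [0, 0, 0]}])

```text
t: 6.95
eef_pos: [0.702, 0.0775, 0.1307]
ee_rot: [-1.57, -0.004, 0.356]
force: [-1.6, 0.8, -0.8]
width: 0.0008
```

```bash
python3 -c "
from h import *
f=pickle.load(open('wrist4.pkl','rb'))
print(proj(f,np.array([W(34,60,50),W(34,-60,50)])).round(0), B(depth(f,[(320,141)])[0]),B(depth(f,[(290,138)])[0]))
st();plan(W(55,0,42),DOWN,n=6)"
```

```text
[[396. 147.]
 [253. 146.]] [29.5 -4.1 49. ] [ 27.3 -29.3  46.4]
t 6.95 box [69.  -1.1 40.7] rot [-89.9  -0.2  20.4] F [-1.6  0.8 -0.8] w 0.001 q [ 0.38  0.47 -0.04 -0.   -1.06 -1.6 ]
N 1 total d [-14.   -1.3   1.1] rv [-0.  -0.1  0.2]
[-14.0, -1.3, 1.1] [-0.0, -0.1, 0.2]
```

>>> move_arm(deltas=[{"dp": [-14, -1, 1], "rotation": [0, 0, 0]}, {"dp": [-14, 0, 0], "rotation": [0, 0, 0]}, {"dp": [-12, 0, 0], "rotation": [0, 0, 0]}])

```text
t: 7.2
eef_pos: [0.6644, 0.0647, 0.1327]
ee_rot: [-1.572, -0.006, 0.358]
force: [2.8, 1.5, 3.4]
width: 0.0003
```

```bash
python3 -c "
from h import *
st();plan(W(9.5,0,44),DOWN,vmax=14,n=6)"
```

```text
t 7.2 box [29.3  0.1 42.7] rot [-90.1  -0.4  20.5] F [2.8 1.5 3.4] w 0.0 q [ 0.39  0.41 -0.13  0.   -1.02 -1.6 ]
N 2 total d [-19.8  -1.4  -0.1] rv [0.1 0.  0.4]
[-9.9, -0.7, -0.0] [0.0, 0.0, 0.2]
[-9.9, -0.7, -0.0] [0.0, 0.0, 0.2]
```

>>> move_arm(deltas=[{"dp": [-10, -1, 0], "rotation": [0, 0, 0.4]}, {"dp": [-10, -1, 0], "rotation": [0, 0, 0]}, {"dp": [-10, -1, 0], "rotation": [0, 0, 0]}])

```text
t: 7.45
eef_pos: [0.6356, 0.0543, 0.14]
ee_rot: [-1.572, -0.006, 0.359]
force: [2.5, 1.0, -1.3]
width: 0.0005
```

```bash
python3 -c "
from h import *
st();f=grab('scene','scene5');c=cv2.convertScaleAbs(f['pixels'][110:250,310:450,::-1],alpha=1.6);cv2.imwrite('pics/scene5c.png',cv2.resize(c,None,fx=4.2,fy=4.2,interpolation=cv2.INTER_CUBIC))"
```

```text
t 7.45 box [-1.3  0.5 50. ] rot [-90.1  -0.3  20.6] F [ 2.5  1.  -1.3] w 0.0 q [ 0.39  0.36 -0.19  0.   -1.01 -1.6 ]
```

View pics/scene5c.png

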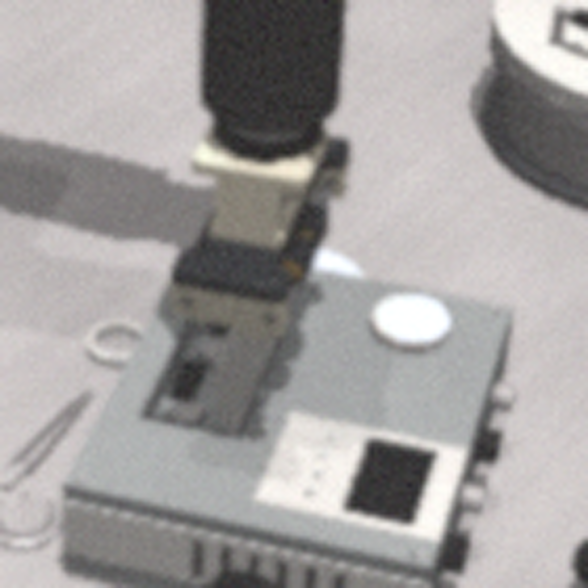

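The flap is about upright against the finger. I'll follow the arc over and down.

>>> move_arm(deltas=[{"dp": [-9, 4, 0], "rotation": [0, 0, 0]}, {"dp": [-8, 5, 0], "rotation": [0, 0, 0]}])

```text
t: 7.67
eef_pos: [0.6193, 0.0481, 0.1343]
ee_rot: [-1.572, -0.011, 0.359]
force: [1.3, 1.2, 2.7]
width: 0.0004
```

```bash
python3 -c "
from h import *
st();plan(W(-28,0,34),DOWN,vmax=14,n=6)"
```

```text
t 7.6667 box [-18.8   0.3  44.3] rot [-90.1  -0.6  20.6] F [1.3 1.2 2.7] w 0.0 q [ 0.39  0.34 -0.24  0.   -0.98 -1.61]
N 1 total d [-9.3 10.2 -0.3] rv [0.1 0.1 0.6]
[-9.3, 10.2, -0.3] [0.1, 0.1, 0.6]
```

>>> move_arm(deltas=[{"dp": [-9, 9, 0], "rotation": [0, 0, 0.6]}, {"dp": [-8, 10, 0], "rotation": [0, 0, 0]}])

```text
t: 7.83
eef_pos: [0.6041, 0.042, 0.1174]
ee_rot: [-1.573, -0.004, 0.36]
force: [1.4, 1.6, 3.3]
width: 0.0002
```

```bash
python3 -c "
from h import *
st()"
```

```text
t 7.8333 box [-35.2   0.   27.4] rot [-90.2  -0.3  20.6] F [1.4 1.6 3.3] w 0.0 q [ 0.39  0.33 -0.29  0.   -0.94 -1.61]
```

>>> move_arm(deltas=[{"dp": [-6, 11, 0], "rotation": [0, 0, 0]}, {"dp": [-4, 10, 0], "rotation": [0, 0, 0]}, {"dp": [0, 5, 0], "rotation": [0, 0, 0]}])

```text
t: 8.08
eef_pos: [0.594, 0.0381, 0.0913]
ee_rot: [-1.574, -0.007, 0.361]
force: [-1.6, 0.8, 3.4]
width: 0.0002
```

```bash
python3 -c "
from h import *
st()"
```

```text
t 8.0833 box [-46.   -0.1   1.3] rot [-90.2  -0.4  20.7] F [-1.6  0.8  3.4] w 0.0 q [ 0.39  0.34 -0.35  0.   -0.87 -1.61]
```

>>> move_arm(deltas=[{"dp": [0, 3, 0], "rotation": [0, 0, 0]}, {"dp": [0, 3, 0], "rotation": [0, 0, 0]}, {"dp": [0, 2, 0], "rotation": [0, 0, 0]}])

```text
t: 8.33
eef_pos: [0.5941, 0.038, 0.0867]
ee_rot: [-1.575, -0.006, 0.363]
force: [-10.9, 3.2, 27.3]
width: 0.0004
```

```bash
python3 -c "
from h import *
st()"
```

```text
t 8.3333 box [-46.   -0.3  -3.3] rot [-90.3  -0.4  20.8] F [-10.9   3.2  27.3] w 0.0 q [ 0.4   0.35 -0.35  0.01 -0.86 -1.61]
```

At the stop again (−3.3 mm, 27 N, same as the first press). I'll release upward and check.

>>> move_arm(deltas=[{"dp": [0, -15, 0], "rotation": [0, 0, 0]}, {"dp": [0, -40, 0], "rotation": [0, 0, 0]}, {"dp": [10, -40, 0], "rotation": [0, 0, 0]}, {"dp": [25, -30, 0], "rotation": [0, 0, 0]}, {"dp": [20, -5, 0], "rotation": [0, 0, 0]}])

```text
t: 8.75
eef_pos: [0.6384, 0.0552, 0.2191]
ee_rot: [-1.575, 0.009, 0.361]
force: [1.0, 0.0, 1.2]
width: 0.0004
```

>>> move_arm(deltas=[{"dp": [0, 0, 0], "rotation": [0, 0, 0]}, {"dp": [0, 0, 0], "rotation": [0, 0, 0]}, {"dp": [0, 0, 0], "rotation": [0, 0, 0]}, {"dp": [0, 0, 0], "rotation": [0, 0, 0]}, {"dp": [0, 0, 0], "rotation": [0, 0, 0]}])

```text
t: 9.17
eef_pos: [0.6388, 0.0553, 0.2177]
ee_rot: [-1.574, 0.014, 0.361]
force: [-0.3, -0.2, 0.2]
width: 0.0001
```

>>> move_arm(deltas=[{"dp": [0, 0, 0], "rotation": [0, 0, 0]}, {"dp": [0, 0, 0], "rotation": [0, 0, 0]}, {"dp": [0, 0, 0], "rotation": [0, 0, 0]}, {"dp": [0, 0, 0], "rotation": [0, 0, 0]}, {"dp": [0, 0, 0], "rotation": [0, 0, 0]}])

```text
t: 9.58
eef_pos: [0.6363, 0.0544, 0.2154]
ee_rot: [-1.574, 0.019, 0.361]
force: [0.1, 0.8, 1.3]
width: 0.0004
```

```bash
python3 -c "
from h import *
st(); f=grab('wrist','wrist6')
for x in (-57,-46,-30,-8): print(B(depth(f,proj(f,W(x,-30,0)))[0]),B(depth(f,proj(f,W(x,40,0)))[0]))
print('panel',B(depth(f,proj(f,W(-75,-30,0)))[0]))"
```

```text
t 9.5833 box [ -0.7   0.3 125.4] rot [-90.2   1.1  20.7] F [0.1 0.8 1.3] w 0.0 q [ 0.39  0.32 -0.08  0.   -1.2  -1.6 ]
[-57.4 -30.1  -0.2] [-57.6  39.2  -0.6]
[-46.5 -30.4  -1.3] [-46.9  39.5   0.1]
[-30.3 -30.8  -1.6] [-30.7  39.3  -0.9]
[ -8.7 -30.1  -0.3] [-8.  39.  -0.2]
panel [-75.6 -30.7  -0.2]
```

View pics/wrist6.png

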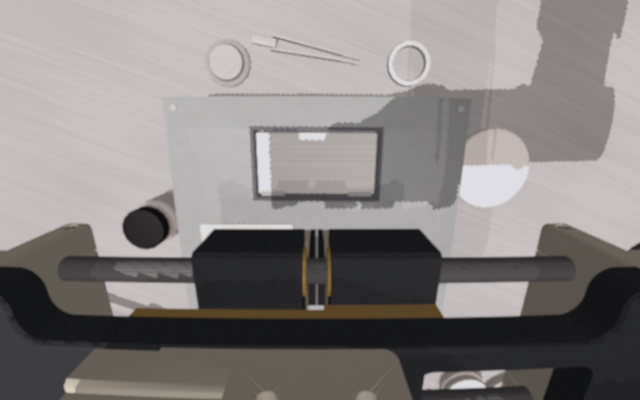

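The flap at (255–380, 130–198) is shut and level with the panel 1.2 s after release. I'll hand it in and compare the loose things with the first picture.

```bash
python3 -c "
from h import *
f=grab('scene','scene7'); g=pickle.load(open('scene0.pkl','rb'))
d=cv2.absdiff(f['pixels'],g['pixels']).max(2); 
for n,a in dict(jar=(350,245,385,280),dish=(395,178,420,195),tweezers=(310,200,332,230),flange=(305,225,330,245),driver=(165,270,230,290)).items(): print(n,d[a[1]:a[3],a[0]:a[2]].mean().round(1))
st(); arm.job_done(); st()"
```

```text
jar 4.5
dish 5.1
tweezers 4.5
flange 4.8
driver 5.2
t 9.6833 box [ -0.6   0.3 125.5] rot [-90.2   1.1  20.7] F [ 0.1 -0.2  0.3] w 0.001 q [ 0.39  0.32 -0.08  0.   -1.2  -1.6 ]
the job is handed in; nothing more can be done
the job is handed in; nothing more can be done
```

The venting sequence is done and I handed it in at 9.7 s of the 51 s allowed; no verdict was reported.

1. **Opening:** I pressed the flap to its stop (25 N) and let go. It popped fully open; the camera put its free edge about 49 mm above the panel.
2. **Round button:** I pressed it on the +y side of the box to −13.5 mm, the full 5 mm of travel, at 20 N. It came back up when I lifted off. The fingertips never went near the square button.
3. **Closing:** I swung the flap down by its outer face, pressed it to its stop (27 N) and released it.

**Last checks:**
- **Flap:** 1.2 s after release it measured within about 1.6 mm of panel level everywhere. A few depth readings near its middle were 1–1.6 mm low, which I took as noise. It did not spring back.
- **Robot:** the wrist force was near zero and the arm was clear of everything.
- **Loose things:** in the scene camera, the small dish, jar, tweezers, screwdriver and the area around the flange showed only noise-level change from the first picture. I did not compare the clamp ring or the big dish numerically; in the last wrist picture they look unmoved.
- **Box position:** the wrist camera put the box 2–3 mm further forward than my first estimate, and I allowed for that.

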